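Set and lock the sole press pressure regulator

ROBOT

A 6-joint arm with a two-finger parallel gripper is mounted at the origin on the work surface. World frame = base frame: x ahead of the robot, y to its left, z up, the work surface at z = 0. Lengths are in m, angles in rad, forces in N, time in s.
With the tool pointing down it reaches from about 0.3 to 0.775 m from the base axis. Payload 14.6 kg.
Tool frame: the origin (TCP) lies on the centre line of the jaws, within the pads' length; the fingertips stand ctrl.tcp_to_tips ahead of it and the grasp point (between the pads) lies 2 mm behind it (ctrl.tcp_to_tips is the distance from the TCP to the fingertips, in m); z points along the fingers, y is the line along which they close (so a half turn about z gives the same grasp; the last joint's range is limited). The gripper opens to 94 mm and grips with 3 to 60 N. Pads are 16 mm wide; open, the fingers measure 119 mm over their backs; the gripper's body (75 mm by 177 mm) begins 78 mm behind the grasp point.
Start: joints at [1.093, 0.3, 1.521, -0, 1.321, -0.067], TCP at [0.22, 0.504, 0.196] pointing down, gripper open.
Joint ranges: [-3.03, 3.03], [-0.79, 2.21], [0.23, 2.52], [-1.04, 4.18], [0, 3.07], [-2.55, 2.55]. Speed limits (rad/s): [2.22, 2.22, 2.57, 3.14, 3.14, 3.14].

INTERFACE

Orientations are given as [roll, pitch, yaw] about the fixed x, y, z axes, in that order (R = Rz(yaw) Ry(pitch) Rx(roll)).
In Python, from station import telemetry, viewer, hand_in, ctrl gives the robot as it stands.
- The arm moves only by the tool step_arm, never from a script. Its argument "plan" is a list of rows, each an object of numbers: "dx", "dy", "dz": the shift along the tool's x, y, z scaled (see below); "rx", "ry", "rz": the turn, a rotation vector about the tool's x, y, z scaled (see below); "claw": the closure, from 0 (fully open) to 1 (shut). In form: [{"dx": .., "dy": .., "dz": .., "rx": .., "ry": .., "rz": .., "claw": ..}, ...]. A call has 1 to 10 rows; each row shifts and turns the commanded pose from where the row before left it, along the tool's axes as they then stand; what a row does not reach is not made up. The controller multiplies each number of a shift by 0.1 m and each number of a turn by 90 degrees. A row lasts 1/10 s, in which the tool goes at most 50 mm and 8.59 degrees, less where a joint would pass 70% of its speed; a pose out of reach is approached as far as the arm can. A call with a number of a shift or a turn outside -1 to 1 is refused whole. A call with a gripper value outside its range is refused whole. The fingers move at their own pace and stop on an object; "grip_force" is the grip in N (left out, the last holds). Time passes only in rows, so rows that do not move let the fingers close. It gives the time, the measured TCP pose, the force, the opening and the grip force at its end, in the units of the state.
- telemetry.get_obs(): the state, without advancing time (a new reading comes with each control period).
- viewer.camera(name): name is "side" or "top" or "wrist"; returns a dict with "img" (420x560x3 uint8, red, green, blue), "z_map" (420x560 float32, m along the optical axis (not along the pixel's ray), 0 where there is no reading), "fx", "fy", "cx", "cy" (pixels), "R" (3x3) and "t" (3): a world point X has camera coordinates R X + t; the wrist camera has in their place "tool_from_camera" (4x4, takes a point from camera to tool coordinates, whose origin is the TCP and whose axes are the flange's). Camera axes: x right, y down, z forward; pixel columns grow to the right and rows downward; lengths in m; the calibration is good to about 2 mm. A picture is of the moment at which its call begins: read the wrist's pose just before it.
- hand_in(): hands the job in; it is judged then, once.
Trained networks look in a picture, given as the dict that the camera call returned (one of the last four; its "shot" number tells which), for a name from the list of things; names that differ only in an ending like _2 or _b are one class to them, and where a whole thing is asked for, a point or a joint stands for the part that bears it (a point fixed in the world has none). Each returns a list of dicts, best first, with "score" (0 to 1); they miss things now and then, are a little off and sometimes report something else, mostly with a low value. They report only what shows in the picture. A call takes as long as a camera call. They do not tell look-alikes from the thing itself.
- viewer.recognise(target, picture): "rect" ([left, top, right, bottom] in pixels, round what is visible of it).
The state is a dict: "time_s": time; "qpos": joint angles; "joint_vel": joint speeds; "tau": joint torques, N m; "ee_pos": TCP position; "eef_rot": TCP orientation; "force": force on the tool from outside, world axes, zero at the start; "moment": the same for the moment, N m; "grip_width": finger opening in m; "grip_force": force on a finger pad.
Only numpy, scipy, OpenCV 4.12 (cv2) and the standard library are available. Lean on these libraries where they do the work, as an engineer would, in place of code of your own. Each camera call takes 0.05 s, during which the arm holds its last target. There are 200 camera calls.

TASK

Set the sole press's regulator for the next batch of shoes: fit the loose bar-handled knob on the regulator's spindle, turning it by feel until its square socket drops fully home, then turn it so that the dial's pointer points at the index rider on the dial rim. Then swing the lock lever right over to its stop, leaving the knob on the spindle and the rider, the shoe and the jar where they are.

Things in the scene. Friction and masses are not known exactly. Their poses are not given: they have to be found in the camera images.
- regulator: Grey steel regulator unit fixed on the bench, top deck 70 mm above the bench. Origin on the bench under the spindle axis; x away from the robot at yaw 0, z up; the deck spans x -125 to 125, y -195 to 125 mm. On it: the spindle amid a round aluminium dial of 97 mm radius, and at its -y side the lock lever. Place and yaw vary.
- spindle_seat (a point): On the vertical spindle axis, top of its 90 mm round flange, 86 mm above the bench: the home knob's underside rests here. Above it: a 26 mm square drive 14 mm high, a round pilot 27 mm across and 18 mm high, a cone 8 mm high (top 126 mm above the bench). A knob not lined up rests on the square, 14 mm above home.
- spindle (a joint): Angle of the spindle and its pointer, rad, growing clockwise seen from above; stops at -0.3 and 2.9. It stays where left (stiff, 0.15 N m). Starts between 0 and 0.6. The pointer stands at the rider when this equals index.
- pointer_tip (a point): Outer tip of the dark steel pointer bar on the flange, 84 mm from the spindle axis and 84 mm above the bench; turns with the spindle.
- index (a joint): Angle of the index rider on the dial rim, rad, same zero and direction as spindle; it starts between 1.5 and 2.1 and must not be moved (stiff, 0.8 N m).
- index_tip (a point): The point just inside the rider's nose, 84 mm from the spindle axis and 84 mm above the bench, where the pointer's tip must come. The rider is a dark steel block 20 x 24 mm, reaching from 87 to 114 mm from the axis, top 96 mm above the bench.
- knob: Loose black knob, 0.25 to 0.6 kg, upright on the bench; origin at the centre of its underside, z up. Round body 72 mm across, 50 mm high. Hidden beneath, on its axis: a 29 mm square socket 42 mm deep, its angle to the bar not told (four fits, a quarter turn apart). Lying free on the square it falls home by its own weight when within about 7 degrees; home, it has 7 degrees of play either way.
- lock (a joint): Angle of the lock lever, rad, 0 when it points along the unit's -x (towards the robot), growing anticlockwise seen from above to its stop at 1.4, where it points nearly along the unit's -y: locked. It stays where left (0.15 N m). Starts between 0 and 0.3.
- lock_grip (a point): Point on the axis of the lever's upright black round handle, 24 mm diameter, 13 mm below its top, 127 mm above the bench. The handle's top is 140 mm above the bench (rising from 97 mm, the top of the lever arm); it is 75 mm from the pivot.
- lock_pivot (a point): Point on the lock lever's vertical pivot axis, at the height of lock_grip.
- shoe: Bystander: black loafer on its last, 270 mm long, 120 mm high, origin under its middle, toe along its x.
- jar: Bystander: grey jar, 80 mm diameter, 100 mm high, origin under its centre.
- knob_grip (a point): On the knob's axis, in its straight bar grip, 74 mm above its underside. The bar runs along the knob's x axis, 84 mm long, 16 mm wide, from 50 to 88 mm above the underside.
There are look-alikes about, which are no part of the job. Leave any blue, green or yellow look-alike of the knob alone.

How it is judged:
On the way, in this order (a step that is already met when the one before it is completed fails the run):
1. the knob is fully home on the spindle's square (horizontal distance between knob and spindle_seat below 0.005 m and z of knob in the frame of spindle_seat below 0.004 m), for 0.2 s.
2. the pointer stands at the index rider (distance between pointer_tip and index_tip below 0.007 m), for 0.3 s.
3. the lock lever is swung over to its stop (value of joint lock above 1.25 rad), for 0.2 s.
At the end, for the whole second after the job is handed in: The knob sits at rest, upright and fully home on the spindle (within 4 mm of its home height and 5 mm of the axis), the pointer's tip is within 7 mm of the index tip (about 5 degrees), and the lock lever is over at its stop (above 1.25 rad) (all of step 1 and angle between knob's own z axis and vertical below 0.1 rad and linear speed of knob below 0.02 m/s and distance between pointer_tip and index_tip below 0.007 m and value of joint lock above 1.25 rad); the robot touches nothing.
It fails at once if the index rider is shifted by more than 4 mm (distance of index_tip from where it was at the start of the episode above 0.004 m).
It fails at once if the shoe is moved by more than 20 mm (distance of shoe from where it was at the start of the episode above 0.02 m).
It fails at once if the jar is moved by more than 20 mm (distance of jar from where it was at the start of the episode above 0.02 m).
It also fails if it takes over 70 s, if anything falls off the work surface, if the arm or the gripper's body presses on something with over 40 N, if the wrist force passes 120 N, or if a joint passes its speed limit or range.

## Working session

There is one attempt and no reset: what is moved stays moved. The work goes in short steps, Python scripts to look and compute and a tool call to move; the robot and the scene stay as the last step left them, time stands still between calls to the robot, and variables do not carry over. Pictures are saved under pics/ and viewed, at most 10 in all, crops included, and the job is handed in when it is done.

Besides the shell and the picture viewer there is one more tool, called after ">>>" by a JSON object that holds its "fn" and its "kwargs". step_arm: Moves the arm, as the interface text tells. Shifts and turns lie within -1 to 1; 1 stands for 0.1 m of shift or 90 degrees of turn. Its arguments: {"type":"object","properties":{"plan":{"type":"array"},"grip_force":{"type":"number"}},"required":["plan"]}

```bash
mkdir -p pics; cat > h.py <<'E'
import numpy as np, cv2
from station import telemetry, viewer, hand_in, ctrl
from scipy.spatial.transform import Rotation as Ro
def world(c,obs=None):
    z=c["z_map"]; v,u=np.mgrid[:z.shape[0],:z.shape[1]]
    P=np.stack([(u-c["cx"])/c["fx"]*z,(v-c["cy"])/c["fy"]*z,z],-1)
    if "R" in c: W=(P-np.array(c["t"]))@np.array(c["R"])
    else:
        T=np.array(c["tool_from_camera"]);R=Ro.from_euler('xyz',obs["eef_rot"]).as_matrix()
        W=(P@T[:3,:3].T+T[:3,3])@R.T+np.array(obs["ee_pos"])
    W[z==0]=np.nan
    return W
def save(c,n,): cv2.imwrite("pics/"+n,c["img"][...,::-1])
E
python3 - <<'E'
from h import *
o=telemetry.get_obs();print(o,ctrl.tcp_to_tips)
for n in("top","side"):
    c=viewer.camera(n);save(c,n+"0.png");W=world(c)
    np.savez("pics/%s0.npz"%n,W=W,img=c["img"])
    for t in("knob","knob_grip","regulator","lock","lock_grip","index","spindle","shoe","jar"):
        print(n,t,[(round(d["score"],2),[int(x) for x in d["rect"]]) for d in viewer.recognise(t,c)][:5])
E
```

```text
{'time_s': 0.0, 'qpos': array([ 1.09338955e+00,  3.00452574e-01,  1.52157064e+00, -1.03787244e-05,
        1.32070318e+00, -6.65945889e-02]), 'joint_vel': array([ 0.00110434,  0.00086383, -0.00082604,  0.00035665, -0.0012754 ,
        0.00112681]), 'tau': array([-1.48707895e-03, -5.31819069e+01, -3.52727044e+01,  7.07728160e-02,
        2.44903058e-02, -1.03759503e-04]), 'ee_pos': array([0.21952262, 0.50399612, 0.19500092]), 'eef_rot': array([-3.14046076e+00, -6.54145998e-05,  2.73078300e+00]), 'force': array([-0.19998925,  0.05304128,  0.67300342]), 'moment': array([-0.01058501,  0.03886714,  0.0537957 ]), 'grip_force': 0.0, 'grip_width': 0.09389638230100004} 0.017
top knob [(0.98, [82, 230, 119, 260]), (0.8, [126, 228, 166, 254]), (0.76, [182, 216, 213, 249]), (0.65, [118, 277, 151, 306])]
top knob_grip [(0.87, [119, 270, 150, 309]), (0.83, [83, 231, 123, 259]), (0.74, [249, 162, 300, 196]), (0.67, [182, 220, 208, 250]), (0.57, [126, 225, 166, 256])]
top regulator [(0.93, [226, 27, 362, 235])]
top lock [(0.55, [326, 180, 346, 220])]
top lock_grip [(0.73, [324, 182, 344, 219])]
top index [(0.61, [285, 132, 293, 146]), (0.3, [254, 162, 301, 198])]
top spindle [(0.84, [256, 158, 300, 198])]
top shoe [(0.76, [409, 137, 456, 239])]
top jar [(0.97, [133, 135, 174, 170]), (0.69, [128, 228, 168, 251])]
side knob [(0.86, [194, 129, 227, 163]), (0.81, [233, 110, 258, 143]), (0.77, [243, 157, 272, 191]), (0.6, [239, 129, 265, 163])]
side knob_grip [(0.97, [233, 111, 259, 141]), (0.69, [196, 131, 224, 158]), (0.68, [243, 155, 272, 192]), (0.58, [244, 130, 261, 164])]
side regulator []
side lock [(0.73, [273, 232, 317, 257])]
side lock_grip [(0.59, [277, 234, 314, 253])]
side index [(0.66, [345, 209, 358, 218])]
side spindle [(0.95, [295, 194, 332, 227]), (0.5, [348, 210, 357, 220])]
side shoe [(0.68, [259, 337, 380, 396])]
side jar [(0.95, [311, 126, 340, 161])]
```

```bash
python3 - <<'E'
from h import *
d=np.load("pics/top0.npz");im=d["img"][20:320,60:470]
cv2.imwrite("pics/top0c.png",cv2.resize(im[...,::-1],None,fx=1.95,fy=1.95,interpolation=cv2.INTER_CUBIC))
W=d["W"]
for r in([82,230,119,260],[126,228,166,254],[182,216,213,249],[118,277,151,306],[326,180,346,220],[285,132,293,146],[256,158,300,198],[226,27,362,235]):
    p=W[r[1]:r[3],r[0]:r[2]].reshape(-1,3);p=p[np.isfinite(p[:,2])];h=np.nanmax(p[:,2]);q=p[p[:,2]>h-.012]
    print(r,h.round(3),q.mean(0).round(3),len(q))
E
```

```text
[82, 230, 119, 260] 0.095 [0.425 0.446 0.089] 223
[126, 228, 166, 254] 0.094 [0.432 0.325 0.089] 214
[182, 216, 213, 249] 0.095 [0.449 0.202 0.089] 213
[118, 277, 151, 306] 0.095 [0.311 0.362 0.088] 201
[326, 180, 346, 220] 0.144 [ 0.486 -0.157  0.14 ] 69
[285, 132, 293, 146] 0.1 [ 0.684 -0.044  0.096] 74
[256, 158, 300, 198] 0.13 [ 0.582 -0.027  0.125] 79
[226, 27, 362, 235] 0.144 [ 0.485 -0.157  0.14 ] 76
```

View pics/top0c.png

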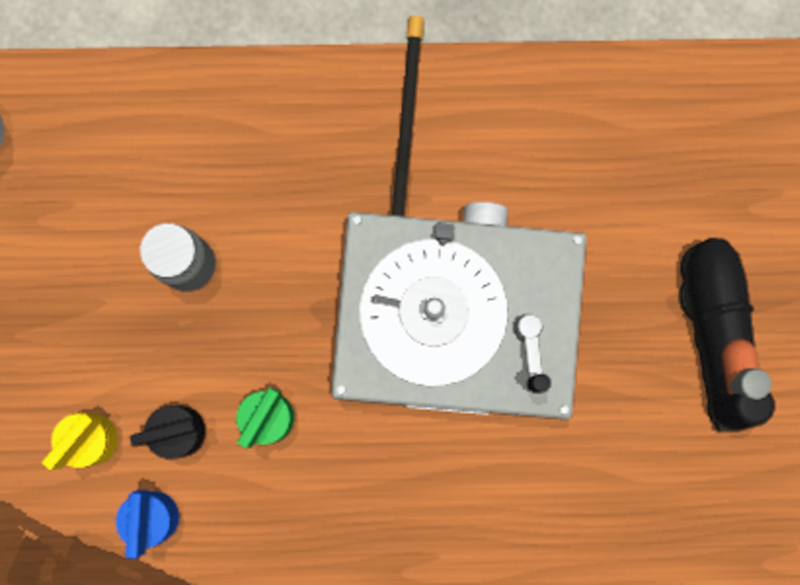

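The top view shows the black knob at crop (173,432), which is (0.432, 0.325) in world, with its bar roughly along y. The pointer points left at (385,300) and the rider is at (443,233). The lever handle is at (540,383) and its pivot at (530,327).

```bash
cat >> h.py <<'E'
def bar(W,c0,zlo,zhi,r=.06):
    p=W.reshape(-1,3);p=p[np.isfinite(p[:,2])]
    q=p[(np.hypot(*(p[:,:2]-c0).T)<r)&(p[:,2]>zlo)&(p[:,2]<zhi)]
    (cx,cy),(w,h),a=cv2.minAreaRect((q[:,:2]*1000).astype(np.float32))
    b=cv2.boxPoints(((cx,cy),(w,h),a));e=max(b[1]-b[0],b[2]-b[1],key=np.linalg.norm)
    return np.array([cx,cy])/1000,(w,h),np.arctan2(e[1],e[0])%np.pi,np.median(q[:,2]),len(q)
def blob(W,c0,zlo,zhi,r):
    p=W.reshape(-1,3);p=p[np.isfinite(p[:,2])]
    q=p[(np.hypot(*(p[:,:2]-c0).T)<r)&(p[:,2]>zlo)&(p[:,2]<zhi)]
    (x,y),rad=cv2.minEnclosingCircle((q[:,:2]*1000).astype(np.float32))
    return q.mean(0).round(4),(round(x/1000,4),round(y/1000,4)),round(rad,1),len(q)
E
python3 - <<'E'
from h import *
for n in("top","side"):
    W=np.load("pics/%s0.npz"%n)["W"]
    print(n,"bar",bar(W,[.432,.325],.08,.1))
    print("body",blob(W,[.432,.325],.04,.058,.06))
    print("pilot",blob(W,[.582,-.027],.108,.14,.05),"flange",blob(W,[.582,-.027],.083,.094,.06))
    print("rider",blob(W,[.684,-.044],.09,.11,.03),"handle",blob(W,[.486,-.157],.13,.15,.03))
E
```

```text
top bar (array([0.4325036 , 0.32509647]), (16.0931396484375, 84.21601104736328), np.float32(1.8093686), np.float64(0.08862182943310658), 219)
body (array([0.4319, 0.3241, 0.0507]), (0.4328, 0.3221), 39.1, 429)
pilot (array([ 0.5821, -0.0269,  0.1231]), (0.5832, -0.027), 13.5, 95) flange (array([ 0.5833, -0.0254,  0.0868]), (0.5872, -0.0201), 52.3, 846)
rider (array([ 0.6841, -0.0427,  0.0957]), (0.6848, -0.0425), 15.3, 85) handle (array([ 0.4849, -0.1566,  0.1396]), (0.485, -0.1575), 11.8, 76)
side bar (array([0.43363321, 0.32472855]), (16.44457244873047, 84.83197784423828), np.float32(1.7953346), np.float64(0.08657140921702781), 97)
body (array([0.4305, 0.3162, 0.0487]), (0.4311, 0.3235), 42.0, 217)
pilot (array([ 0.5829, -0.0325,  0.1202]), (0.5837, -0.0294), 14.9, 89) flange (array([ 0.5836, -0.0332,  0.0861]), (0.5855, -0.0213), 53.2, 480)
rider (array([ 0.685 , -0.0449,  0.0956]), (0.6854, -0.0449), 13.9, 56) handle (array([ 0.4859, -0.1594,  0.1375]), (0.4867, -0.1578), 12.9, 77)
```

>>> {"fn": "step_arm", "kwargs": {"plan": [{"rz": 0.085, "claw": 0.4}, {"rz": 0.085, "claw": 0.4}, {"rz": 0.085, "claw": 0.4}, {"rz": 0.085, "claw": 0.4}, {"rz": 0.085, "claw": 0.4}, {"rz": 0.085, "claw": 0.4}, {"rz": 0.08, "claw": 0.4}]}}

```text
$.plan[0]: bad value
```

>>> {"fn": "step_arm", "kwargs": {"plan": [{"dx": -0.22, "dy": 0.17, "claw": 0.4}, {"dx": -0.22, "dy": 0.17, "claw": 0.4}, {"dx": -0.22, "dy": 0.17, "claw": 0.4}, {"dx": -0.22, "dy": 0.17, "claw": 0.4}, {"dx": -0.22, "dy": 0.16, "claw": 0.4}, {"dx": -0.22, "dy": 0.16, "claw": 0.4}, {"dx": -0.22, "dy": 0.16, "claw": 0.4}, {"dx": -0.22, "dy": 0.16, "claw": 0.4}, {"dx": -0.22, "dy": 0.16, "claw": 0.4}, {"dx": -0.22, "dy": 0.16, "claw": 0.4}]}}

```text
$.plan[0]: bad value
```

```bash
cat >> h.py <<'E'
def go(x,y,z=None,yaw=None):
    o=telemetry.get_obs();p=np.array(o["ee_pos"]);R=Ro.from_euler('xyz',o["eef_rot"]).as_matrix()
    d=np.array([x,y,p[2] if z is None else z])-p
    print("t",round(o["time_s"],2),"pos",p.round(4),"rot",np.round(o["eef_rot"],4),"q6",round(o["qpos"][5],3),"w",round(o["grip_width"],4),"F",np.round(o["force"],1))
    print("tool units",(R.T@d*10).round(3),"rz", None if yaw is None else round(-((yaw-o["eef_rot"][2]+np.pi)%(2*np.pi)-np.pi)/(np.pi/2),4))
E
python3 - <<'E'
from h import *
go(.433,.325,.072,1.805)
o=telemetry.get_obs();W=world(viewer.camera("wrist"),o);print(bar(W,[.432,.325],.075,.1))
E
```

```text
t 1.0 pos [0.2196 0.5042 0.1955] rot [-3.1416  0.      2.7308] q6 -0.067 w 0.0944 F [ 0.7 -0.1 -0.4]
tool units [-2.672 -0.791  1.235] rz 0.5894
(array([0.41722769, 0.36241638]), (16.449588775634766, 7.820858478546143), np.float32(1.1649331), np.float64(0.07718431729842357), 54)
```

>>> {"fn": "step_arm", "kwargs": {"plan": [{"dx": 0, "dy": 0, "dz": 0, "rx": 0, "ry": 0, "rz": 0.085, "claw": 0.4}, {"dx": 0, "dy": 0, "dz": 0, "rx": 0, "ry": 0, "rz": 0.085, "claw": 0.4}, {"dx": 0, "dy": 0, "dz": 0, "rx": 0, "ry": 0, "rz": 0.085, "claw": 0.4}, {"dx": 0, "dy": 0, "dz": 0, "rx": 0, "ry": 0, "rz": 0.085, "claw": 0.4}, {"dx": 0, "dy": 0, "dz": 0, "rx": 0, "ry": 0, "rz": 0.085, "claw": 0.4}, {"dx": 0, "dy": 0, "dz": 0, "rx": 0, "ry": 0, "rz": 0.085, "claw": 0.4}, {"dx": 0, "dy": 0, "dz": 0, "rx": 0, "ry": 0, "rz": 0.08, "claw": 0.4}]}}

```text
time_s: 1.75
ee_pos: [0.2196, 0.5042, 0.1955]
eef_rot: [-3.142, 0.0, 1.799]
force: [-0.3, 0.3, 1.1]
grip_width: 0.0566
grip_force: 0.0
```

>>> {"fn": "step_arm", "kwargs": {"plan": [{"dx": -0.28, "dy": 0.21, "dz": 0, "rx": 0, "ry": 0, "rz": 0, "claw": 0.4}, {"dx": -0.28, "dy": 0.21, "dz": 0, "rx": 0, "ry": 0, "rz": 0, "claw": 0.4}, {"dx": -0.28, "dy": 0.21, "dz": 0, "rx": 0, "ry": 0, "rz": 0, "claw": 0.4}, {"dx": -0.28, "dy": 0.21, "dz": 0, "rx": 0, "ry": 0, "rz": 0, "claw": 0.4}, {"dx": -0.28, "dy": 0.21, "dz": 0, "rx": 0, "ry": 0, "rz": 0, "claw": 0.4}, {"dx": -0.28, "dy": 0.21, "dz": 0, "rx": 0, "ry": 0, "rz": 0, "claw": 0.4}, {"dx": -0.28, "dy": 0.2, "dz": 0, "rx": 0, "ry": 0, "rz": 0, "claw": 0.4}, {"dx": -0.28, "dy": 0.2, "dz": 0, "rx": 0, "ry": 0, "rz": 0, "claw": 0.4}, {"dx": 0, "dy": 0, "dz": 0, "rx": 0, "ry": 0, "rz": 0, "claw": 0.4}]}}

```text
time_s: 2.65
ee_pos: [0.4352, 0.3224, 0.1954]
eef_rot: [3.141, 0.0, 1.801]
force: [-0.8, 0.9, -0.5]
grip_width: 0.0565
grip_force: 0.0
```

```bash
python3 - <<'E'
from h import *
go(.433,.325,.072,1.805)
o=telemetry.get_obs();W=world(viewer.camera("wrist"),o);print(bar(W,[.432,.325],.075,.1))
E
```

```text
t 2.65 pos [0.4352 0.3224 0.1954] rot [3.1414e+00 4.0000e-04 1.8007e+00] q6 0.34 w 0.0565 F [-0.8  0.9 -0.5]
tool units [ 0.031 -0.015  1.234] rz -0.0028
(array([0.43136929, 0.32709302]), (15.798933982849121, 83.52262878417969), np.float32(1.8057848), np.float64(0.08874404408889702), 1484)
```

>>> {"fn": "step_arm", "kwargs": {"grip_force": 30, "plan": [{"dx": 0.035, "dy": -0.02, "dz": 0.25, "rx": 0, "ry": 0, "rz": 0, "claw": 0.4}, {"dx": 0, "dy": 0, "dz": 0.25, "rx": 0, "ry": 0, "rz": 0, "claw": 0.4}, {"dx": 0, "dy": 0, "dz": 0.25, "rx": 0, "ry": 0, "rz": 0, "claw": 0.4}, {"dx": 0, "dy": 0, "dz": 0.25, "rx": 0, "ry": 0, "rz": 0, "claw": 0.4}, {"dx": 0, "dy": 0, "dz": 0.23, "rx": 0, "ry": 0, "rz": 0, "claw": 0.4}, {"dx": 0, "dy": 0, "dz": 0, "rx": 0, "ry": 0, "rz": 0, "claw": 1}, {"dx": 0, "dy": 0, "dz": 0, "rx": 0, "ry": 0, "rz": 0, "claw": 1}, {"dx": 0, "dy": 0, "dz": 0, "rx": 0, "ry": 0, "rz": 0, "claw": 1}, {"dx": 0, "dy": 0, "dz": 0, "rx": 0, "ry": 0, "rz": 0, "claw": 1}, {"dx": 0, "dy": 0, "dz": 0, "rx": 0, "ry": 0, "rz": 0, "claw": 1}]}}

```text
time_s: 3.7
ee_pos: [0.4304, 0.3278, 0.0734]
eef_rot: [3.14, -0.0, 1.804]
force: [-0.2, 0.7, 0.5]
grip_width: 0.02
grip_force: 0.0
```

>>> {"fn": "step_arm", "kwargs": {"plan": [{"dx": 0, "dy": 0, "dz": -0.1, "rx": 0, "ry": 0, "rz": 0, "claw": 1}, {"dx": 0, "dy": 0, "dz": -0.3, "rx": 0, "ry": 0, "rz": 0, "claw": 1}, {"dx": 0, "dy": 0, "dz": -0.3, "rx": 0, "ry": 0, "rz": 0, "claw": 1}, {"dx": 0, "dy": 0, "dz": -0.3, "rx": 0, "ry": 0, "rz": 0, "claw": 1}, {"dx": 0, "dy": 0, "dz": -0.3, "rx": 0, "ry": 0, "rz": 0, "claw": 1}, {"dx": 0, "dy": 0, "dz": -0.3, "rx": 0, "ry": 0, "rz": 0, "claw": 1}, {"dx": 0, "dy": 0, "dz": 0, "rx": 0, "ry": 0, "rz": 0, "claw": 1}]}}

```text
time_s: 4.4
ee_pos: [0.4311, 0.3282, 0.2367]
eef_rot: [3.136, -0.002, 1.804]
force: [-0.0, 0.5, -4.7]
grip_width: 0.015
grip_force: 30.0
```

```bash
python3 - <<'E'
from h import *
go(.583,-.027,.232)
E
```

```text
t 4.4 pos [0.4311 0.3282 0.2367] rot [ 3.1356e+00 -2.2000e-03  1.8040e+00] q6 0.35 w 0.015 F [-0.   0.5 -4.7]
tool units [-3.807  0.657  0.043] rz None
```

>>> {"fn": "step_arm", "kwargs": {"plan": [{"dx": -0.38, "dy": 0.065, "dz": 0, "rx": 0, "ry": 0, "rz": 0, "claw": 1}, {"dx": -0.38, "dy": 0.065, "dz": 0, "rx": 0, "ry": 0, "rz": 0, "claw": 1}, {"dx": -0.38, "dy": 0.065, "dz": 0, "rx": 0, "ry": 0, "rz": 0, "claw": 1}, {"dx": -0.38, "dy": 0.065, "dz": 0, "rx": 0, "ry": 0, "rz": 0, "claw": 1}, {"dx": -0.38, "dy": 0.065, "dz": 0, "rx": 0, "ry": 0, "rz": 0, "claw": 1}, {"dx": -0.38, "dy": 0.065, "dz": 0, "rx": 0, "ry": 0, "rz": 0, "claw": 1}, {"dx": -0.38, "dy": 0.065, "dz": 0, "rx": 0, "ry": 0, "rz": 0, "claw": 1}, {"dx": -0.38, "dy": 0.065, "dz": 0, "rx": 0, "ry": 0, "rz": 0, "claw": 1}, {"dx": -0.38, "dy": 0.065, "dz": 0, "rx": 0, "ry": 0, "rz": 0, "claw": 1}, {"dx": -0.38, "dy": 0.065, "dz": 0, "rx": 0, "ry": 0, "rz": 0, "claw": 1}]}}

```text
time_s: 5.4
ee_pos: [0.581, -0.0286, 0.2308]
eef_rot: [-3.139, -0.001, 1.804]
force: [0.4, 0.5, -3.4]
grip_width: 0.0149
grip_force: 30.0
```

>>> {"fn": "step_arm", "kwargs": {"plan": [{"dx": 0, "dy": 0, "dz": 0, "rx": 0, "ry": 0, "rz": -0.085, "claw": 1}, {"dx": 0, "dy": 0, "dz": 0, "rx": 0, "ry": 0, "rz": -0.085, "claw": 1}, {"dx": 0, "dy": 0, "dz": 0, "rx": 0, "ry": 0, "rz": -0.085, "claw": 1}, {"dx": 0, "dy": 0, "dz": 0, "rx": 0, "ry": 0, "rz": -0.085, "claw": 1}, {"dx": 0, "dy": 0, "dz": 0, "rx": 0, "ry": 0, "rz": -0.085, "claw": 1}, {"dx": 0, "dy": 0, "dz": 0, "rx": 0, "ry": 0, "rz": -0.085, "claw": 1}, {"dx": 0, "dy": 0, "dz": 0, "rx": 0, "ry": 0, "rz": -0.085, "claw": 1}, {"dx": 0, "dy": 0, "dz": 0, "rx": 0, "ry": 0, "rz": -0.085, "claw": 1}, {"dx": 0, "dy": 0, "dz": 0, "rx": 0, "ry": 0, "rz": 0, "claw": 1}]}}

```text
time_s: 6.3
ee_pos: [0.5807, -0.027, 0.2309]
eef_rot: [-3.141, -0.002, 2.874]
force: [0.5, 0.0, -4.5]
grip_width: 0.0149
grip_force: 30.0
```

```bash
python3 - <<'E'
from h import *
go(.583,-.027,.232)
o=telemetry.get_obs();c=viewer.camera("wrist");W=world(c,o);save(c,"w1.png")
z0=o["ee_pos"][2]
print(bar(W,o["ee_pos"][:2],z0+.002,z0+.03), blob(W,o["ee_pos"][:2],z0-.032,z0-.014,.05))
c=viewer.camera("side");W=world(c);save(c,"s1.png")
print(bar(W,o["ee_pos"][:2],z0-.035,z0-.005,.04), blob(W,o["ee_pos"][:2],z0-.075,z0-.014,.05))
p=W.reshape(-1,3);p=p[np.isfinite(p[:,2])];q=p[(np.hypot(*(p[:,:2]-o["ee_pos"][:2]).T)<.038)&(p[:,2]>.14)];print("lowest",np.sort(q[:,2])[:8].round(3))
E
```

```text
t 6.3 pos [ 0.5807 -0.027   0.2309] rot [-3.1412e+00 -2.4000e-03  2.8743e+00] q6 -1.413 w 0.0149 F [ 0.5  0.  -4.5]
tool units [-0.022  0.007 -0.011] rz None
(array([ 0.58060449, -0.02457143]), (37.77031707763672, 83.03609466552734), np.float32(3.1034462), np.float64(0.24369497002697488), 4061) (array([ 0.571 , -0.0225,  0.2059]), (0.5765, -0.025), 37.7, 3533)
(array([ 0.57521063, -0.04627695]), (37.614105224609375, 77.00390625), np.float32(2.8503206), np.float64(0.20618451858287473), 448) (array([ 0.5783, -0.0476,  0.1916]), (0.5814, -0.0331), 40.6, 709)
lowest [0.152 0.154 0.154 0.155 0.155 0.155 0.155 0.155]
```

View pics/s1.png

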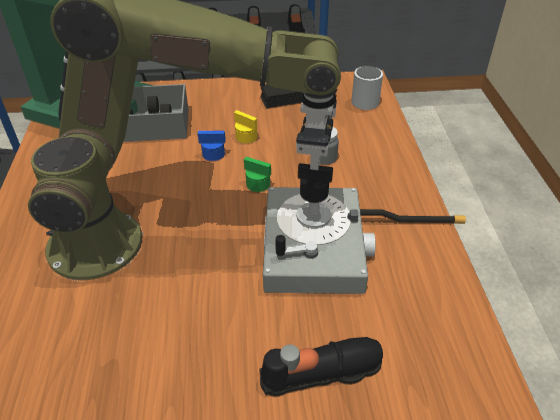

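The side view shows the knob held upright above the spindle at about (315,185), with the dial below it at (315,217).

```bash
python3 - <<'E'
from h import *
o=telemetry.get_obs();W=world(viewer.camera("wrist"),o);p=W.reshape(-1,3);p=p[np.isfinite(p[:,2])]
R=Ro.from_euler('xyz',o["eef_rot"]).as_matrix();d=p-o["ee_pos"];s=d@R[:,0];t=d@R[:,1]
m=(abs(p[:,2]-.2437)<.004)&(abs(t)<.007)
print("bar along tool x",np.percentile(s[m],[0.5,1,50,99,99.5]),m.sum())
m=(abs(p[:,2]-.2057)<.004)&(abs(s)<.05)&(abs(t)<.05)
x=np.c_[s[m],t[m]]; print("body s,t ext",np.percentile(x,[.5,99.5],axis=0))
print("pilot",blob(W,[.583,-.027],.108,.14,.03))
E
```

```text
bar along tool x [-0.04083498 -0.03996078  0.00439349  0.04121078  0.04149266] 3144
body s,t ext [[-0.01708454 -0.03362867]
 [ 0.03361713  0.03561275]]
pilot (array([nan, nan, nan]), (0.0, 0.0), 0.0, 0)h.py:24: RuntimeWarning: Mean of empty slice.
  return q.mean(0).round(4),(round(x/1000,4),round(y/1000,4)),round(rad,1),len(q)
  ret = um.true_divide(
```

>>> {"fn": "step_arm", "kwargs": {"grip_force": 12, "plan": [{"dx": -0.024, "dy": 0.011, "dz": 0.1, "rx": 0, "ry": 0, "rz": 0, "claw": 1}, {"dx": 0, "dy": 0, "dz": 0.1, "rx": 0, "ry": 0, "rz": 0, "claw": 1}, {"dx": 0, "dy": 0, "dz": 0.05, "rx": 0, "ry": 0, "rz": 0, "claw": 1}, {"dx": 0, "dy": 0, "dz": 0.05, "rx": 0, "ry": 0, "rz": 0, "claw": 1}, {"dx": 0, "dy": 0, "dz": 0.05, "rx": 0, "ry": 0, "rz": 0, "claw": 1}, {"dx": 0, "dy": 0, "dz": 0, "rx": 0, "ry": 0, "rz": 0, "claw": 1}]}}

```text
time_s: 7.05
ee_pos: [0.5836, -0.0266, 0.1968]
eef_rot: [-3.141, -0.001, 2.872]
force: [-1.0, -0.7, -4.4]
grip_width: 0.0158
grip_force: 12.0
```

>>> {"fn": "step_arm", "kwargs": {"plan": [{"dx": 0, "dy": 0, "dz": 0.05, "rx": 0, "ry": 0, "rz": 0, "claw": 1}, {"dx": 0, "dy": 0, "dz": 0.05, "rx": 0, "ry": 0, "rz": 0, "claw": 1}, {"dx": 0, "dy": 0, "dz": 0.05, "rx": 0, "ry": 0, "rz": 0, "claw": 1}, {"dx": 0, "dy": 0, "dz": 0, "rx": 0, "ry": 0, "rz": 0, "claw": 1}]}}

```text
time_s: 7.45
ee_pos: [0.5835, -0.0267, 0.1816]
eef_rot: [-3.141, -0.001, 2.872]
force: [0.7, -0.7, -4.7]
grip_width: 0.0154
grip_force: 12.0
```

>>> {"fn": "step_arm", "kwargs": {"plan": [{"dx": 0, "dy": 0, "dz": 0, "rx": 0, "ry": 0, "rz": 0, "claw": 0.79}, {"dx": 0, "dy": 0, "dz": 0, "rx": 0, "ry": 0, "rz": 0, "claw": 0.79}, {"dx": 0, "dy": 0, "dz": 0.09, "rx": 0, "ry": 0, "rz": 0, "claw": 0.79}, {"dx": 0, "dy": 0, "dz": 0, "rx": 0, "ry": 0, "rz": 0, "claw": 0.79}]}}

```text
time_s: 7.85
ee_pos: [0.5835, -0.0266, 0.1725]
eef_rot: [-3.141, -0.001, 2.872]
force: [0.1, -0.2, -0.2]
grip_width: 0.0195
grip_force: 0.0
```

```bash
cat >> h.py <<'E'
def knobz():
    o=telemetry.get_obs();W=world(viewer.camera("wrist"),o);p=W.reshape(-1,3);p=p[np.isfinite(p[:,2])]
    d=p-o["ee_pos"];R=Ro.from_euler('xyz',o["eef_rot"]).as_matrix();s=d@R[:,0];t=d@R[:,1]
    m=(abs(t)<.004)&(abs(s)>.015)&(abs(s)<.035)&(d[:,2]<.05)
    print("bar top z",np.percentile(p[m,2],[5,25,50,75,95]).round(4),"(held .188 on square, .174 home)")
    m=(abs(t)>.012)&(abs(t)<.03)&(abs(s)<.03)&(abs(s)>.012)&(d[:,2]<0);print("body top z",np.percentile(p[m,2],[25,50,75]).round(4),"(.150/.136)")
E
python3 - <<'E'
from h import *
knobz();go(.583,-.027)
E
```

```text
bar top z [0.1879 0.1885 0.1889 0.1893 0.1898] (held .188 on square, .174 home)
body top z [0.1497 0.1506 0.1512] (.150/.136)
t 7.9 pos [ 0.5836 -0.0266  0.1729] rot [-3.1415e+00 -9.0000e-04  2.8721e+00] q6 -1.41 w 0.0201 F [0.3 0.4 0.6]
tool units [ 0.005 -0.005  0.   ] rz None
```

The knob is resting on the square, so I'll search clockwise in slow steps.

>>> {"fn": "step_arm", "kwargs": {"plan": [{"dx": 0, "dy": 0, "dz": 0, "rx": 0, "ry": 0, "rz": 0.05, "claw": 0.79}, {"dx": 0, "dy": 0, "dz": 0, "rx": 0, "ry": 0, "rz": 0.05, "claw": 0.79}, {"dx": 0, "dy": 0, "dz": 0, "rx": 0, "ry": 0, "rz": 0.05, "claw": 0.79}, {"dx": 0, "dy": 0, "dz": 0, "rx": 0, "ry": 0, "rz": 0.05, "claw": 0.79}, {"dx": 0, "dy": 0, "dz": 0, "rx": 0, "ry": 0, "rz": 0.05, "claw": 0.79}, {"dx": 0, "dy": 0, "dz": 0, "rx": 0, "ry": 0, "rz": 0.05, "claw": 0.79}, {"dx": 0, "dy": 0, "dz": 0, "rx": 0, "ry": 0, "rz": 0.05, "claw": 0.79}, {"dx": 0, "dy": 0, "dz": 0, "rx": 0, "ry": 0, "rz": 0.05, "claw": 0.79}, {"dx": 0, "dy": 0, "dz": 0, "rx": 0, "ry": 0, "rz": 0, "claw": 0.79}]}}

```text
time_s: 8.8
ee_pos: [0.5839, -0.0267, 0.1736]
eef_rot: [3.141, 0.0, 2.243]
force: [-0.7, -0.6, -0.2]
grip_width: 0.02
grip_force: 0.0
```

```bash
python3 - <<'E'
from h import *
knobz();go(.583,-.027)
E
```

```text
bar top z [0.1368 0.1733 0.1745 0.1751 0.1757] (held .188 on square, .174 home)
body top z [0.1358 0.1367 0.1373] (.150/.136)
t 8.85 pos [ 0.5839 -0.0267  0.1736] rot [3.1415e+00 1.0000e-04 2.2455e+00] q6 -0.783 w 0.0197 F [-0.4 -0.3 -0.1]
tool units [ 0.003 -0.009 -0.   ] rz None
```

>>> {"fn": "step_arm", "kwargs": {"grip_force": 30, "plan": [{"dx": 0, "dy": 0, "dz": 0.12, "rx": 0, "ry": 0, "rz": 0, "claw": 0.79}, {"dx": 0, "dy": 0, "dz": 0, "rx": 0, "ry": 0, "rz": 0, "claw": 1}, {"dx": 0, "dy": 0, "dz": 0, "rx": 0, "ry": 0, "rz": 0, "claw": 1}, {"dx": 0, "dy": 0, "dz": 0, "rx": 0, "ry": 0, "rz": 0, "claw": 1}]}}

```text
time_s: 9.25
ee_pos: [0.5835, -0.0266, 0.1607]
eef_rot: [-3.141, -0.001, 2.244]
force: [2.1, -0.8, -7.6]
grip_width: 0.0156
grip_force: 29.9
```

```bash
cat >> h.py <<'E'
def ptr(n,c=None,W=None,C=(.5832,-.0272)):
    if c is None: o=telemetry.get_obs();c=viewer.camera(n);W=world(c,o)
    g=c["img"].max(-1);d=W[...,:2]-np.array(C);r=np.hypot(d[...,0],d[...,1])
    a=np.degrees(np.arctan2(d[...,1],d[...,0]))
    for nm,m in(("ptr",(g<110)&(r>.052)&(r<.083)&(abs(W[...,2]-.083)<.008)),("rider",(r>.088)&(r<.113)&(W[...,2]>.09)&(W[...,2]<.1))):
        q=a[m]
        if len(q):
            b=np.histogram(q,72,(-180,180));k=b[0].argmax();md=b[1][k]+2.5
            e=(q-md+180)%360-180;e=e[abs(e)<12];print(n,nm,"deg",round(md+np.median(e),1),round(md+e.mean(),1),"n",len(e),"of",len(q))
E
python3 - <<'E'
from h import *
for n in("top","side"):
    z=np.load("pics/%s0.npz"%n);print("start");ptr(n,{"img":z["img"]},z["W"]);print("now");ptr(n)
ptr("wrist");go(.583,-.027)
E
```

```text
start
top ptr deg 77.3 77.3 n 1 of 1
top rider deg -8.8 -8.8 n 77 of 82
now
top ptr deg 76.6 76.6 n 2 of 4
top rider deg -101.3 -101.3 n 6 of 6
start
side ptr deg 74.9 74.9 n 17 of 20
side rider deg -11.0 -9.8 n 50 of 53
now
side ptr deg -62.5 -62.5 n 1 of 6
side rider deg -9.3 -9.3 n 56 of 61
wrist ptr deg 77.9 77.6 n 403 of 466
t 9.4 pos [ 0.5837 -0.0266  0.1612] rot [-3.1411e+00 -5.0000e-04  2.2440e+00] q6 -0.782 w 0.0154 F [ 2.   0.4 -7.5]
tool units [ 0.001 -0.007  0.   ] rz None
```

>>> {"fn": "step_arm", "kwargs": {"plan": [{"dx": 0, "dy": 0, "dz": 0, "rx": 0, "ry": 0, "rz": 0.08, "claw": 1}, {"dx": 0, "dy": 0, "dz": 0, "rx": 0, "ry": 0, "rz": 0.08, "claw": 1}, {"dx": 0, "dy": 0, "dz": 0, "rx": 0, "ry": 0, "rz": 0.08, "claw": 1}, {"dx": 0, "dy": 0, "dz": 0, "rx": 0, "ry": 0, "rz": 0.08, "claw": 1}, {"dx": 0, "dy": 0, "dz": 0, "rx": 0, "ry": 0, "rz": 0.08, "claw": 1}, {"dx": 0, "dy": 0, "dz": 0, "rx": 0, "ry": 0, "rz": 0.08, "claw": 1}, {"dx": 0, "dy": 0, "dz": 0, "rx": 0, "ry": 0, "rz": 0.08, "claw": 1}, {"dx": 0, "dy": 0, "dz": 0, "rx": 0, "ry": 0, "rz": 0.08, "claw": 1}, {"dx": 0, "dy": 0, "dz": 0, "rx": 0, "ry": 0, "rz": 0.08, "claw": 1}, {"dx": 0, "dy": 0, "dz": 0, "rx": 0, "ry": 0, "rz": 0, "claw": 1}]}}

```text
time_s: 10.4
ee_pos: [0.5837, -0.0268, 0.1614]
eef_rot: [-3.141, 0.0, 1.111]
force: [1.0, -1.4, -5.9]
grip_width: 0.0155
grip_force: 29.9
```

```bash
python3 - <<'E'
from h import *
for n in("top","side","wrist"): ptr(n)
c=viewer.camera("wrist");save(c,"w2.png")
go(.583,-.027)
E
```

```text
top ptr deg 57.3 57.3 n 1 of 1
top rider deg -101.9 -101.9 n 5 of 5
side ptr deg 9.0 9.7 n 42 of 49
side rider deg -10.0 -9.6 n 54 of 60
wrist ptr deg 12.5 12.8 n 398 of 473
wrist rider deg -7.7 -7.8 n 868 of 868
t 10.6 pos [ 0.5838 -0.0267  0.1618] rot [3.1414 0.     1.1157] q6 0.347 w 0.0152 F [-0.4 -0.7 -5.6]
tool units [-0.006 -0.006 -0.   ] rz None
```

View pics/w2.png

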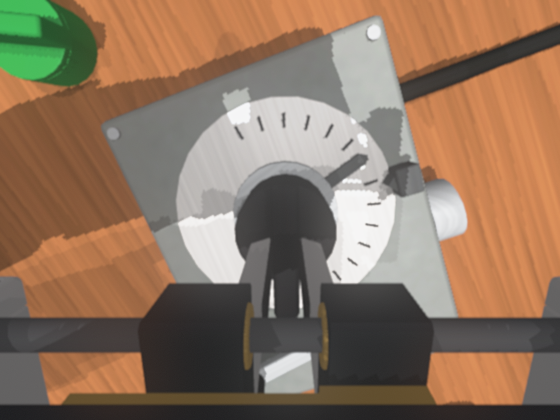

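The wrist view shows the pointer tip at (362,160) and the rider nose at (390,180), about 20° further clockwise.

>>> {"fn": "step_arm", "kwargs": {"plan": [{"dx": 0, "dy": 0, "dz": 0, "rx": 0, "ry": 0, "rz": 0.075, "claw": 1}, {"dx": 0, "dy": 0, "dz": 0, "rx": 0, "ry": 0, "rz": 0.075, "claw": 1}, {"dx": 0, "dy": 0, "dz": 0, "rx": 0, "ry": 0, "rz": 0.04, "claw": 1}, {"dx": 0, "dy": 0, "dz": 0, "rx": 0, "ry": 0, "rz": 0.02, "claw": 1}, {"dx": 0, "dy": 0, "dz": 0, "rx": 0, "ry": 0, "rz": 0, "claw": 1}]}}

```text
time_s: 11.1
ee_pos: [0.5838, -0.0267, 0.1618]
eef_rot: [3.141, -0.0, 0.784]
force: [-0.3, -1.6, -3.9]
grip_width: 0.0152
grip_force: 29.9
```

```bash
python3 - <<'E'
from h import *
for n in("side","wrist"): ptr(n)
c=viewer.camera("wrist");save(c,"w3.png")
go(.583,-.027)
E
```

```text
side ptr deg -8.3 -8.4 n 47 of 54
side rider deg -9.8 -10.0 n 56 of 58
wrist ptr deg -6.3 -6.1 n 273 of 397
wrist rider deg -7.9 -7.9 n 928 of 928
t 11.25 pos [ 0.5839 -0.0267  0.1617] rot [ 3.1414e+00 -1.0000e-04  7.8490e-01] q6 0.678 w 0.0153 F [ 0.2 -1.7 -3.5]
tool units [-0.008 -0.004 -0.   ] rz None
```

View pics/w3.png

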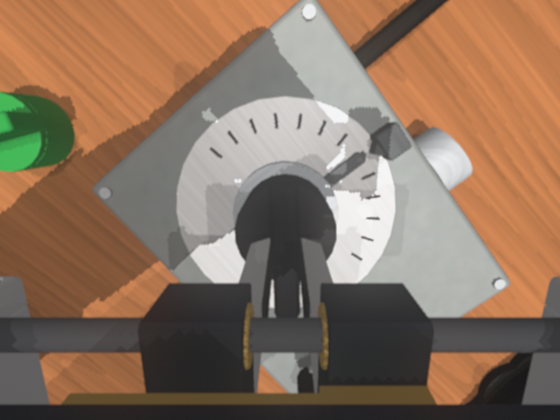

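The pointer at (350,165) is now in line with the rider, about 1.7° short. I'll nudge it, release the knob and retreat.

>>> {"fn": "step_arm", "kwargs": {"plan": [{"dx": 0, "dy": 0, "dz": 0, "rx": 0, "ry": 0, "rz": 0.017, "claw": 1}, {"dx": 0, "dy": 0, "dz": 0, "rx": 0, "ry": 0, "rz": 0, "claw": 1}, {"dx": 0, "dy": 0, "dz": 0, "rx": 0, "ry": 0, "rz": 0, "claw": 1}, {"dx": 0, "dy": 0, "dz": 0, "rx": 0, "ry": 0, "rz": 0, "claw": 0.6}, {"dx": 0, "dy": 0, "dz": 0, "rx": 0, "ry": 0, "rz": 0, "claw": 0.6}, {"dx": 0, "dy": 0, "dz": 0, "rx": 0, "ry": 0, "rz": 0, "claw": 0.6}, {"dx": 0, "dy": 0, "dz": -0.2, "rx": 0, "ry": 0, "rz": 0, "claw": 0.6}, {"dx": 0, "dy": 0, "dz": -0.3, "rx": 0, "ry": 0, "rz": 0, "claw": 0.6}, {"dx": 0, "dy": 0, "dz": -0.2, "rx": 0, "ry": 0, "rz": 0, "claw": 0.6}]}}

```text
time_s: 12.15
ee_pos: [0.5841, -0.0266, 0.2336]
eef_rot: [3.14, -0.001, 0.756]
force: [0.5, 0.1, -0.6]
grip_width: 0.0378
grip_force: 0.0
```

```bash
python3 - <<'E'
from h import *
for n in("side","wrist"): ptr(n)
W=world(viewer.camera("side"))
print("knob body",blob(W,[.583,-.027],.1,.14,.045),"bartop",bar(W,[.583,-.027],.16,.182,.05))
W=np.load("pics/top0.npz")["W"]
print("pivot px",W[186:191,330:335].mean((0,1)))
print("lever pivot cap",blob(W,W[188,332,:2],.098,.125,.022),"deck lever",blob(W,W[188,332,:2],.085,.125,.03))
c=W.reshape(-1,3);d=c[(abs(c[:,2]-.07)<.006)&(np.hypot(c[:,0]-.58,c[:,1]+.06)<.25)];print("unit",cv2.minAreaRect((d[:,:2]*1000).astype(np.float32)))
go(.4855,-.1575,.2)
E
```

```text
side ptr deg -9.4 -9.0 n 50 of 53
side rider deg -9.8 -9.9 n 56 of 59
wrist ptr deg -6.8 -6.8 n 194 of 227
wrist rider deg -8.0 -8.0 n 548 of 548
knob body (array([ 0.5848, -0.0465,  0.1251]), (0.5848, -0.0309), 40.0, 477) bartop (array([ 0.5832666 , -0.02828224]), (85.6701431274414, 18.64613914489746), np.float32(0.81009376), np.float64(0.17226147092224808), 214)
pivot px [nan nan nan]
lever pivot cap (array([ 0.5576, -0.1502,  0.1002]), (0.5546, -0.151), 19.1, 91) deck lever (array([ 0.5533, -0.15  ,  0.0981]), (0.5528, -0.1541), 24.3, 163)
unit ((593.5987548828125, -63.643585205078125), (319.82977294921875, 278.5694274902344), 83.79139709472656)
t 12.3 pos [ 0.5842 -0.0266  0.2324] rot [ 3.1399e+00 -1.5000e-03  7.5640e-01] q6 0.706 w 0.0378 F [-0.1  0.5 -0.1]
tool units [-1.617  0.274  0.322] rz None
```

>>> {"fn": "step_arm", "kwargs": {"plan": [{"dx": 0, "dy": 0, "dz": 0, "rx": 0, "ry": 0, "rz": 0.085, "claw": 0.4}, {"dx": 0, "dy": 0, "dz": 0, "rx": 0, "ry": 0, "rz": 0.085, "claw": 0.4}, {"dx": 0, "dy": 0, "dz": 0, "rx": 0, "ry": 0, "rz": 0.085, "claw": 0.4}, {"dx": 0, "dy": 0, "dz": 0, "rx": 0, "ry": 0, "rz": 0.085, "claw": 0.4}, {"dx": 0, "dy": 0, "dz": 0, "rx": 0, "ry": 0, "rz": 0.078, "claw": 0.4}, {"dx": -0.28, "dy": 0.3, "dz": 0, "rx": 0, "ry": 0, "rz": 0, "claw": 0.4}, {"dx": -0.28, "dy": 0.3, "dz": 0, "rx": 0, "ry": 0, "rz": 0, "claw": 0.4}, {"dx": -0.28, "dy": 0.3, "dz": 0, "rx": 0, "ry": 0, "rz": 0, "claw": 0.4}, {"dx": -0.28, "dy": 0.3, "dz": 0, "rx": 0, "ry": 0, "rz": 0, "claw": 0.4}, {"dx": 0, "dy": 0, "dz": 0, "rx": 0, "ry": 0, "rz": 0, "claw": 0.4}]}}

```text
time_s: 13.3
ee_pos: [0.482, -0.1598, 0.2305]
eef_rot: [-3.141, 0.002, 0.096]
force: [-0.4, 0.0, -0.6]
grip_width: 0.0566
grip_force: 0.0
```

```bash
python3 - <<'E'
from h import *
o=telemetry.get_obs();W=world(viewer.camera("wrist"),o)
print("handle",blob(W,[.4855,-.1575],.13,.15,.03))
print("cap",blob(W,[.558,-.15],.092,.12,.02),blob(W,[.56,-.15],.1,.12,.03))
go(.4855,-.1575,.125,.1)
W=world(viewer.camera("top"))
print("knob top",bar(W,[.583,-.027],.165,.182,.05))
ptr("top")
E
```

```text
handle (array([ 0.4854, -0.1563,  0.1402]), (0.4842, -0.1564), 12.0, 557)
cap (array([ 0.5567, -0.1497,  0.0996]), (0.5557, -0.1502), 17.7, 880) (array([ 0.5587, -0.1495,  0.1006]), (0.5543, -0.1496), 18.3, 348)
t 13.35 pos [ 0.4832 -0.1584  0.2306] rot [-3.141e+00  1.100e-03  9.680e-02] q6 1.085 w 0.0566 F [-0.2  0.7  0. ]
tool units [ 0.025 -0.006  1.056] rz -0.0021
knob top (array([ 0.58320551, -0.02734564]), (82.88172149658203, 16.469568252563477), np.float32(0.8023047), np.float64(0.17424194424688438), 255)
top rider deg -8.7 -8.7 n 80 of 86
```

>>> {"fn": "step_arm", "kwargs": {"grip_force": 15, "plan": [{"dx": 0.02, "dy": -0.012, "dz": 0.21, "rx": 0, "ry": 0, "rz": 0, "claw": 0.4}, {"dx": 0, "dy": 0, "dz": 0.21, "rx": 0, "ry": 0, "rz": 0, "claw": 0.4}, {"dx": 0, "dy": 0, "dz": 0.21, "rx": 0, "ry": 0, "rz": 0, "claw": 0.4}, {"dx": 0, "dy": 0, "dz": 0.21, "rx": 0, "ry": 0, "rz": 0, "claw": 0.4}, {"dx": 0, "dy": 0, "dz": 0.21, "rx": 0, "ry": 0, "rz": 0, "claw": 0.4}, {"dx": 0, "dy": 0, "dz": 0, "rx": 0, "ry": 0, "rz": 0, "claw": 0.85}, {"dx": 0, "dy": 0, "dz": 0, "rx": 0, "ry": 0, "rz": 0, "claw": 0.85}, {"dx": 0, "dy": 0, "dz": 0, "rx": 0, "ry": 0, "rz": 0, "claw": 0.85}, {"dx": 0, "dy": 0, "dz": 0, "rx": 0, "ry": 0, "rz": 0, "claw": 0.85}]}}

```text
time_s: 14.35
ee_pos: [0.4867, -0.1558, 0.1275]
eef_rot: [3.141, -0.001, 0.1]
force: [-0.2, 0.4, -0.1]
grip_width: 0.028
grip_force: 0.0
```

>>> {"fn": "step_arm", "kwargs": {"plan": [{"dx": 0, "dy": 0, "dz": 0, "rx": 0, "ry": 0, "rz": 0, "claw": 0.85}, {"dx": 0, "dy": 0, "dz": 0, "rx": 0, "ry": 0, "rz": 0, "claw": 0.85}, {"dx": 0.004, "dy": 0.075, "dz": 0, "rx": 0, "ry": 0, "rz": -0.064, "claw": 0.85}, {"dx": 0.004, "dy": 0.075, "dz": 0, "rx": 0, "ry": 0, "rz": -0.064, "claw": 0.85}, {"dx": 0.004, "dy": 0.075, "dz": 0, "rx": 0, "ry": 0, "rz": -0.064, "claw": 0.85}, {"dx": 0.004, "dy": 0.075, "dz": 0, "rx": 0, "ry": 0, "rz": -0.064, "claw": 0.85}, {"dx": 0.004, "dy": 0.075, "dz": 0, "rx": 0, "ry": 0, "rz": -0.064, "claw": 0.85}, {"dx": 0.004, "dy": 0.075, "dz": 0, "rx": 0, "ry": 0, "rz": -0.064, "claw": 0.85}]}}

```text
time_s: 15.15
ee_pos: [0.5035, -0.1971, 0.1272]
eef_rot: [3.141, 0.0, 0.707]
force: [-4.3, 1.3, 7.4]
grip_width: 0.0226
grip_force: 15.0
```

>>> {"fn": "step_arm", "kwargs": {"plan": [{"dx": 0.004, "dy": 0.075, "dz": 0, "rx": 0, "ry": 0, "rz": -0.064, "claw": 0.85}, {"dx": 0.004, "dy": 0.075, "dz": 0, "rx": 0, "ry": 0, "rz": -0.064, "claw": 0.85}, {"dx": 0.004, "dy": 0.075, "dz": 0, "rx": 0, "ry": 0, "rz": -0.064, "claw": 0.85}, {"dx": 0.004, "dy": 0.075, "dz": 0, "rx": 0, "ry": 0, "rz": -0.064, "claw": 0.85}, {"dx": 0.004, "dy": 0.075, "dz": 0, "rx": 0, "ry": 0, "rz": -0.064, "claw": 0.85}]}}

```text
time_s: 15.65
ee_pos: [0.534, -0.2189, 0.1273]
eef_rot: [3.141, 0.001, 1.209]
force: [-4.2, -1.9, 6.8]
grip_width: 0.0227
grip_force: 15.0
```

>>> {"fn": "step_arm", "kwargs": {"plan": [{"dx": 0.002, "dy": 0.05, "dz": 0, "rx": 0, "ry": 0, "rz": -0.043, "claw": 0.85}, {"dx": 0.001, "dy": 0.03, "dz": 0, "rx": 0, "ry": 0, "rz": -0.02, "claw": 0.85}, {"dx": 0, "dy": 0, "dz": 0, "rx": 0, "ry": 0, "rz": 0, "claw": 0.85}]}}

```text
time_s: 15.95
ee_pos: [0.5402, -0.2208, 0.127]
eef_rot: [-3.137, 0.001, 1.305]
force: [-14.5, -0.9, 12.0]
grip_width: 0.0223
grip_force: 15.0
```

The force rose to 14.5 N against the motion, so the lever is at its stop. I'll release it and lift clear.

>>> {"fn": "step_arm", "kwargs": {"plan": [{"dx": 0, "dy": 0, "dz": 0, "rx": 0, "ry": 0, "rz": 0, "claw": 0.45}, {"dx": 0, "dy": 0, "dz": 0, "rx": 0, "ry": 0, "rz": 0, "claw": 0.45}, {"dx": 0, "dy": 0, "dz": 0, "rx": 0, "ry": 0, "rz": 0, "claw": 0.45}, {"dx": 0, "dy": 0, "dz": 0, "rx": 0, "ry": 0, "rz": 0, "claw": 0.45}, {"dx": 0, "dy": 0, "dz": -0.2, "rx": 0, "ry": 0, "rz": 0, "claw": 0.45}, {"dx": 0, "dy": 0, "dz": -0.4, "rx": 0, "ry": 0, "rz": 0, "claw": 0.45}, {"dx": 0, "dy": 0, "dz": -0.4, "rx": 0, "ry": 0, "rz": 0, "claw": 0.45}, {"dx": -0.3, "dy": 0, "dz": -0.2, "rx": 0, "ry": 0, "rz": 0, "claw": 0.45}, {"dx": -0.3, "dy": 0, "dz": 0, "rx": 0, "ry": 0, "rz": 0, "claw": 0.45}, {"dx": 0, "dy": 0, "dz": 0, "rx": 0, "ry": 0, "rz": 0, "claw": 0.45}]}}

```text
time_s: 16.95
ee_pos: [0.5251, -0.2808, 0.2468]
eef_rot: [3.141, 0.001, 1.302]
force: [0.3, 0.4, -0.4]
grip_width: 0.0521
grip_force: 0.0
```

```bash
python3 - <<'E'
from h import *
go(.5,-.2)
c=viewer.camera("top");W=world(c)
for n in("top","side"): ptr(n)
print("handle top",blob(W,[.54,-.223],.13,.15,.03))
print("knob top",bar(W,[.583,-.027],.165,.182,.05))
c=viewer.camera("side");W=world(c);print("handle side",blob(W,[.54,-.223],.13,.15,.03))
cv2.imwrite("pics/s9.png",cv2.resize(c["img"][160:320,200:420,::-1],None,fx=3.5,fy=3.5,interpolation=cv2.INTER_CUBIC))
W=np.load("pics/side0.npz")["W"]; 
E
```

```text
t 16.95 pos [ 0.5251 -0.2808  0.2468] rot [3.1409e+00 6.0000e-04 1.3019e+00] q6 -0.283 w 0.0521 F [ 0.3  0.4 -0.4]
tool units [ 0.713 -0.457 -0.001] rz None
top rider deg -8.7 -8.8 n 78 of 84
side ptr deg -10.9 -10.4 n 31 of 32
side rider deg -10.9 -10.4 n 52 of 58
handle top (array([ 0.5383, -0.2211,  0.1395]), (0.5388, -0.222), 12.0, 84)
knob top (array([ 0.58310266, -0.02715191]), (82.92182922363281, 16.24174690246582), np.float32(0.80554545), np.float64(0.17441176875271205), 257)
handle side (array([ 0.5403, -0.2247,  0.1377]), (0.5411, -0.2225), 13.5, 87)
```

View pics/s9.png

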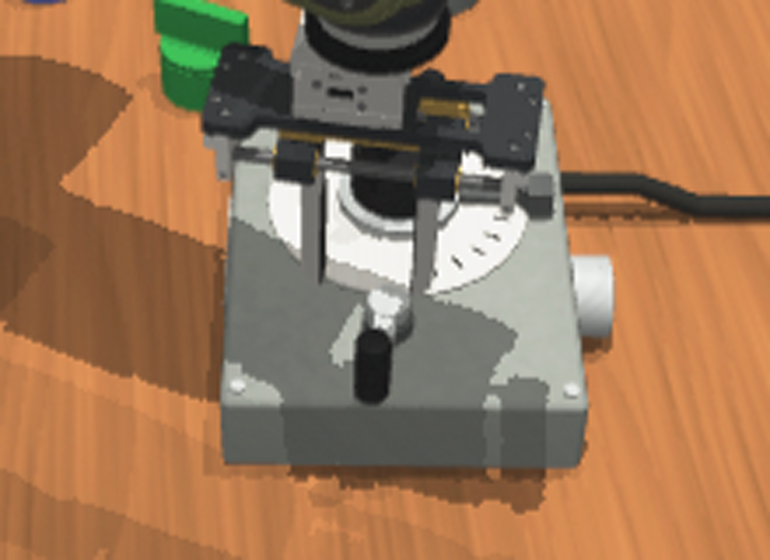

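The side view shows the lever handle at (372,365), swung over towards -y. The knob is home and the pointer is at the rider at (540,195). Nothing is being touched, so I'm handing in.

```bash
python3 -c "
from h import *
print(hand_in())"
```

```text
the job is handed in; nothing more can be done
None
```

I handed the job in at about 17 s: the knob is home on the spindle, the pointer is within about 1° of the index rider, the lock lever is against its stop (about 1.37 rad by my estimate), and the arm never came near the shoe or the jar; `hand_in()` returned no verdict.

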